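# Fetch the blue sauce dish from the blocked drawer tray

## Robot

A 6-joint arm with a two-finger parallel gripper is mounted at the origin on the work surface. World frame = base frame: x ahead of the robot, y to its left, z up, the work surface at z = 0. Lengths are in m, angles in rad, forces in N, time in s.
With the tool pointing down it reaches from about 0.375 to 0.925 m from the base axis. Payload 5.7 kg.
Tool frame: the origin (TCP) lies at the very end of the fingers, on their centre line; the grasp point (between the pads) lies 19 mm behind it; z points along the fingers, y is the line along which they close (so a half turn about z gives the same grasp; the last joint's range is limited). The gripper opens to 85 mm and grips with 20 to 120 N. Pads are 22 mm wide; open, the fingers measure 114 mm over their backs; the gripper's body (76 mm by 85 mm) begins 54 mm behind the grasp point. The pads swing forward as they close: fully open they stand 13 mm farther back than shut.
Start: joints at [1.075, 0.359, 1.51, -0, 1.272, -0.115], TCP at [0.223, 0.557, 0.231] pointing down, gripper open.
Joint ranges: [-2.97, 2.97], [-1.01, 2.36], [0.21, 2.38], [-0.96, 4.11], [0.2, 2.71], [-2.98, 2.98]. Speed limits (rad/s): [2.39, 2.39, 3.14, 3.14, 3.14, 3.14].

## Interface

Orientations are given as a rotation vector (axis times angle).
In Python, from plant import * gives the robot as it stands.
- The arm moves only by the tool play_rows, never from a script. Its argument "increments" is a list of rows, each a list of 4 numbers: the shift along the world's x, y, z in mm, then the turn about the world's z in rad. In form: [[x, y, z, yaw], ...]. A call has 1 to 5 rows; each row is the pose to reach, as a shift and turn from the pose commanded when the call began; what a row does not reach only later rows make up. A row lasts 1/10 s, in which the tool goes at most 50 mm and 8.59 degrees, less where a joint would pass 70% of its speed; a pose out of reach is approached as far as the arm can. A call with a gripper value outside its range is refused whole. "gripper" is the finger opening in mm, from 0 to 85.4, set as the call begins (left out, the last holds). The fingers move at their own pace and stop on an object; "squeeze" is the grip in N (left out, the last holds). Time passes only in rows, so rows that repeat a pose let the fingers close. It gives the time, the measured TCP pose, the force, the opening and the grip force at its end, in the units of the state.
- sense(): the state, without advancing time (a new reading comes with each control period).
- get_image(name): name is "side" or "top" or "wrist"; returns the picture (384x512x3 uint8, red, green, blue); there is no depth.
- calibration(name): a dict with "fx", "fy", "cx", "cy" (pixels), "extrinsics" (4x4, takes a point from world to camera coordinates). Camera axes: x right, y down, z forward; pixel columns grow to the right and rows downward; lengths in m; the calibration is good to about 2 mm. A picture is of the moment at which its call begins: read the wrist's pose just before it. calibration takes no time and is no camera call; for the wrist camera it gives the pose at the moment of the call.
- hand_in(): hands the job in; it is judged then, once.
The state is a dict: "time": time; "joint_positions": joint angles; "joint_vel": joint speeds; "joint_torque": joint torques, N m; "ee_pos": TCP position; "eef_rot": TCP orientation; "ft_force": force on the tool from outside, world axes, zero at the start; "moment": the same for the moment, N m; "gripper_width": finger opening in m; "grasp_force": force on a finger pad.
Only numpy, scipy, OpenCV 4.12 (cv2) and the standard library are available. Lean on these libraries where they do the work, as an engineer would, in place of code of your own. Each camera call takes 0.05 s, during which the arm holds its last target. There are 200 camera calls.

## Task

I need the blue sauce dish out of the upper tray of the clear-topped plastic drawer unit, but the pepper grinder and the steel cup stand in front of it and the tray cannot slide out: stand both on the wooden board first, then slide the tray out and set the blue dish in the middle of the round cork mat. Leave the white dish in the tray, slide the tray fully home, and put the grinder and the cup each back where it stood. Keep everything upright and set it down gently, without dropping it.

Things in the scene. Friction and masses are not known exactly. Their poses are not given: they have to be found in the camera images.
- grinder: Pepper grinder standing upright: glass body 57 mm in diameter up to 70 mm high and full of black peppercorns, narrowing above that; round black twist top 44 mm in diameter between 104 and 148 mm high, small steel nut on top; 153 mm high in all, 260 g. Origin: centre of the underside, z up.
- cup: Stainless steel cup, no handle, open at the top, upright: straight side 62 mm in diameter, 85 mm high, wall 2.5 mm, 130 g. Origin: centre of the underside, z up. At the start the grinder and the cup stand side by side in front of the drawer unit, about 110 mm off its front face and about 136 mm apart, either one on either side.
- dish_blue: Blue ceramic sauce dish, round, open at the top: straight side 60 mm in diameter, 34 mm high, wall 4 mm, 110 g. Origin: centre of the underside, z up. At the start it stands on the floor of the upper tray, under the unit's clear top, about 60 mm behind the unit's front face and about 55 mm left or right of the middle.
- dish_white: White ceramic sauce dish, same shape as the blue one, beside it in the upper tray. Origin: centre of the underside, z up. Stays in the tray.
- unit: Plastic drawer unit, fixed, 270 wide, 200 deep, 132 mm high: white sides, closed clear top with white ribs, clear fronts; lower drawer fixed shut, upper orange tray slides. Tray: floor 74, side and back walls to 94, front panel to 125 mm above the shelf; 242 mm wide and 174 mm long inside. Origin: bottom of the front face, mid-width; +x points into the unit, z up.
- tray (a joint): How far the upper tray is slid out, in m: 0 fully home, 0.15 at its stop. It slides straight out along the unit's -x with about 1 N of drag and stays where it is left. A few mm up to 20 mm open at the start; when it is out by about 0.14 both dishes are clear of the unit's top, and they ride along with the tray.
- tray_knob (a point): Grip point of the black round knob in the middle of the tray's front, 35 mm in front of the panel, 100 mm above the shelf; moves with the tray; axes as the unit's. The knob's head is 28 mm in diameter and runs from 27 to 43 mm in front of the panel, on a 12 mm stem.
- board: Brown wooden board lying fixed on the shelf, 220 mm along its x, 140 mm along its y, 12 mm thick, room for the grinder and the cup side by side along its x. Origin: centre of the underside, z up.
- mat: Round cork mat lying fixed on the shelf, 110 mm in diameter, 5 mm thick. Origin: centre of the underside, z up.
Mind the look-alikes: they are no part of the job. Of the things shaped like the dish_white, the white one is meant.

How it is judged:
By the outcome, as a careful person would: the job done as asked, in the order asked, and still so for the second after the job is handed in, with the robot touching nothing.
It also fails if it takes over 144 s, if anything falls off the work surface, if the arm or the gripper's body presses on something with over 40 N, if the wrist force passes 120 N, or if a joint passes its speed limit or range.

## Working session

There is one attempt and no reset: what is moved stays moved. The work goes in short steps, Python scripts to look and compute and a tool call to move; the robot and the scene stay as the last step left them, time stands still between calls to the robot, and variables do not carry over. Pictures are saved under pics/ and viewed, at most 15 in all, crops included, and the job is handed in when it is done.

Besides the shell and the picture viewer there is one more tool, called by a JSON object that holds its "api" and its "payload". play_rows: Moves the arm, as the interface text tells. Its arguments: {"type":"object","properties":{"increments":{"type":"array"},"gripper":{"type":"number"},"squeeze":{"type":"number"}},"required":["increments"]}

```bash
mkdir -p pics
cat > h.py <<'E'
from plant import *
import numpy as np, cv2
def save(name,fn,crop=None,s=1):
    im=get_image(name)
    cv2.imwrite('pics/raw_'+fn,im[:,:,::-1])
    if crop: im=im[crop[1]:crop[3],crop[0]:crop[2]]
    im=cv2.resize(im,None,fx=s,fy=s,interpolation=cv2.INTER_CUBIC)
    cv2.imwrite('pics/'+fn,im[:,:,::-1])
def pix(c,p):
    E=np.array(c['extrinsics']);q=E[:3,:3]@np.array(p)+E[:3,3]
    return np.array([c['fx']*q[0]/q[2]+c['cx'],c['fy']*q[1]/q[2]+c['cy']])
def at(c,u,v,z):
    E=np.array(c['extrinsics']);R=E[:3,:3];t=E[:3,3];o=-R.T@t
    d=R.T@np.array([(u-c['cx'])/c['fx'],(v-c['cy'])/c['fy'],1]);return o+d*(z-o[2])/d[2]
E
python3 - <<'E'
from h import *
save('top','t0.png',None,1.5);save('side','s0.png',None,1.5)
for n in('top','side'):
    c=calibration(n);E=np.array(c['extrinsics']);print(n,c['fx'],c['cx'],c['cy'],-E[:3,:3].T@E[:3,3],E[2,:3])
s=sense();print(s['time'],s['ee_pos'],s['eef_rot'])
E
```

```text
top 437.1318542346564 258.35945806317926 186.5147328172947 [ 0.43231851 -0.01670238  1.02109126] [ 0.18352186  0.00232432 -0.98301288]
side 347.51069575312897 258.2895203214656 192.36620107847645 [0.24530783 0.37634852 0.60475185] [ 0.49908846 -0.52227914 -0.69147322]
0.1 [0.22270663 0.55646898 0.23053263] [-5.94406521e-01 -3.08432325e+00  2.55586559e-03]
```

View pics/t0.png

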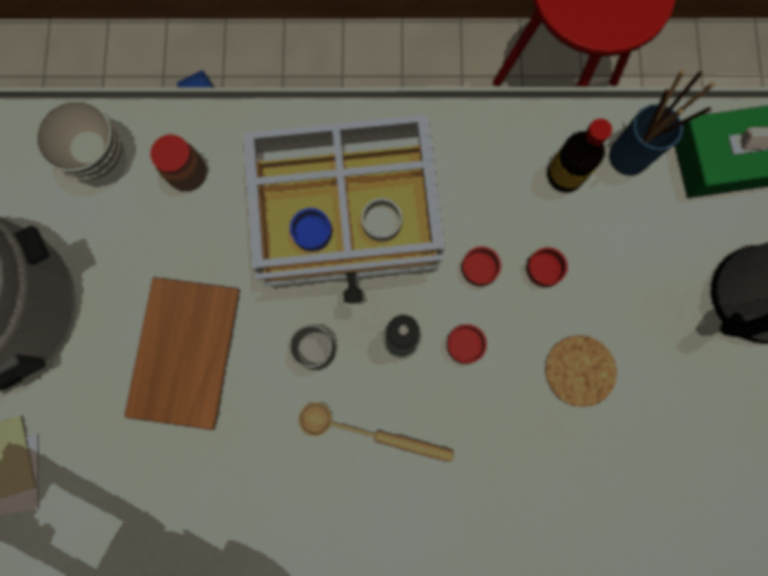

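View pics/s0.png

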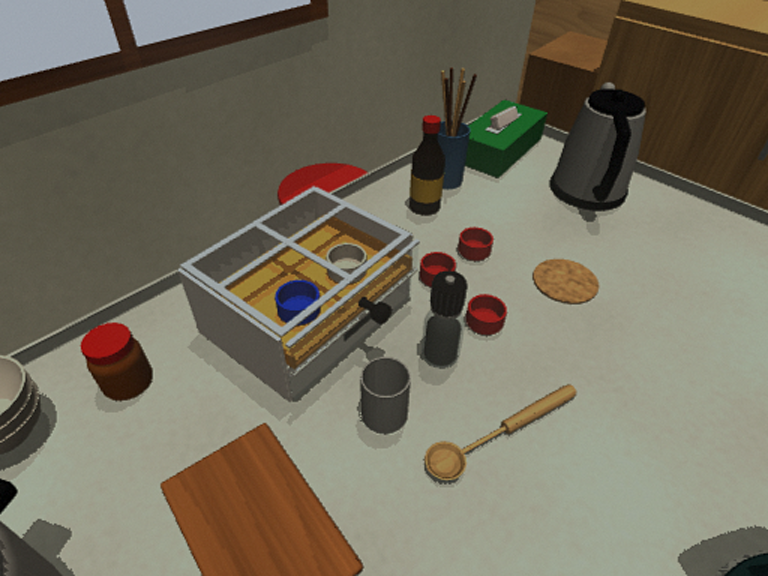

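The top view (1.5x) shows the board at about (183,353), cup (314,346), grinder (402,335), unit front edge along y≈265, knob (352,292), blue dish (311,229), white dish (382,219) and mat (581,370). The side view agrees with that. I'll enlarge to get exact pixels.

Run:
```python
import cv2
im=cv2.imread('pics/raw_t0.png')
cv2.imwrite('pics/c1.png',cv2.resize(im[70:250,150:310],None,fx=3.3*1,fy=3.3,interpolation=cv2.INTER_CUBIC)) 
# mat/board by colour
hsv=cv2.cvtColor(im,cv2.COLOR_BGR2HSV)
import numpy as np
from h import *
c=calibration('top')
for n,(x0,y0,x1,y1),z in (('board',(80,180,165,290),.012),('mat',(355,215,420,280),.005)):
    m=np.zeros(im.shape[:2],np.uint8); m[y0:y1,x0:x1]=(hsv[y0:y1,x0:x1,1]>90)*255
    k=max(cv2.findContours(m,0,1)[0],key=cv2.contourArea)
    r=cv2.minAreaRect(k); b=cv2.boxPoints(r)
    print(n,r,cv2.contourArea(k));P=np.array([at(c,u,v,z) for u,v in b]);print(P.round(4),P.mean(0))
    M=cv2.moments(k);print(at(c,M['m10']/M['m00'],M['m01']/M['m00'],z))
    e=cv2.approxPolyDP(k,5,True)[:,0]
    print([at(c,*q,z).round(3).tolist() for q in e] if n=='board' else '')
```

```text
board ((120.85739135742188, 234.97482299804688), (60.65108108520508, 97.20391845703125), 10.007979393005371) 5501.5
[[0.4111 0.3834 0.012 ]
 [0.6319 0.3599 0.012 ]
 [0.6067 0.2182 0.012 ]
 [0.388  0.247  0.012 ]] [0.50943592 0.30211888 0.012     ]
[0.5061806  0.30094997 0.012     ]
[[0.624, 0.351, 0.012], [0.415, 0.383, 0.012], [0.395, 0.248, 0.012], [0.605, 0.221, 0.012]]
mat ((387.0, 247.0), (46.0, 46.0), 90.0) 1662.5
[[ 0.5333 -0.2601  0.005 ]
 [ 0.5333 -0.367   0.005 ]
 [ 0.4283 -0.3603  0.005 ]
 [ 0.4282 -0.2555  0.005 ]] [ 0.48078006 -0.31070918  0.005     ]
[ 0.48052079 -0.31036955  0.005     ]
```

View pics/c1.png

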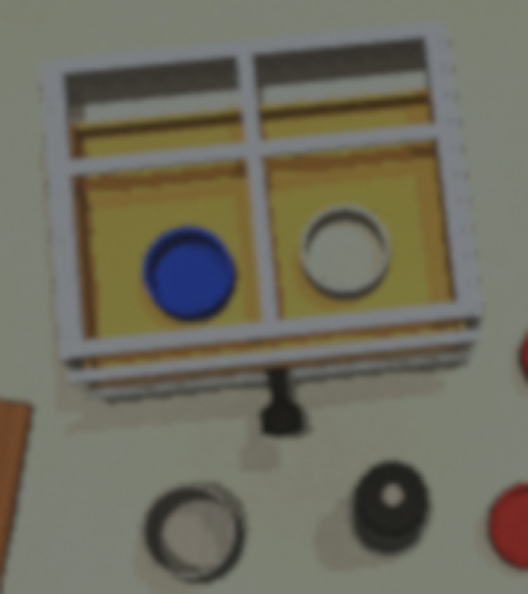

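The crop (3.3x, origin 150,70) shows the unit's top corners at (45,65), (442,27), (478,315) and (65,358). The knob head is at (283,418), the blue rim at (190,271), the white rim at (345,250), the cup rim at (196,532) and the grinder nut at (393,495).

```bash
cat > m.py <<'E'
from h import *
c=calibration('top')
f=lambda u,v,z:at(c,150+u/3.3-.35,70+v/3.3-.35,z)
K=[f(*q,.132) for q in((45,65),(442,27),(478,315),(65,358))]
for k in K: print(k.round(4))
print('w',np.linalg.norm(K[0]-K[1]),np.linalg.norm(K[3]-K[2]),'d',np.linalg.norm(K[0]-K[3]),np.linalg.norm(K[1]-K[2]))
o=(K[2]+K[3])/2;C=sum(K)/4
yy=(K[0]-K[1])+(K[3]-K[2]);xx=K[0]-K[3]+K[1]-K[2]
a=np.arctan2(-yy[0],yy[1]);a2=np.arctan2(xx[1],xx[0]);print('front',o,'ctr',C,'ang',a,a2)
X=np.array([np.cos(a),np.sin(a)]);Y=np.array([-X[1],X[0]])
F=C[:2]-.1*X;print('F',F)
for n,u,v,z in(('knob',283,418,.1),('blue',190,271,.108),('white',345,250,.108),('cup',196,532,.085),('grinder',393,495,.153)):
    p=f(u,v,z);d=p[:2]-F;print(n,p.round(4),'unit',(d@X).round(4),(d@Y).round(4))
print('mat-blue side px check',pix(calibration('side'),f(190,271,.108))*1.5,pix(calibration('side'),f(393,495,.153))*1.5,pix(calibration('side'),f(196,532,.085))*1.5)
E
python3 m.py
```

```text
[0.8118 0.1908 0.132 ]
[ 0.8382 -0.0692  0.132 ]
[ 0.6438 -0.09    0.132 ]
[0.616  0.1703 0.132 ]
w 0.2613967107211376 0.2618364920371931 d 0.1968482548550677 0.19549674502654418
front [0.62989682 0.04014972 0.132     ] ctr [0.72743822 0.05047326 0.132     ] ang 0.10363958921369669 0.10544500800604718
F [0.62797479 0.04012785]
knob [0.583  0.0345 0.1   ] unit -0.0453 -0.001
blue [0.679  0.0958 0.108 ] unit 0.0566 0.0501
white [ 0.6932 -0.0055  0.108 ] unit 0.0602 -0.0521
cup [0.5106 0.0909 0.085 ] unit -0.1115 0.0627
grinder [ 0.5272 -0.0354  0.153 ] unit -0.108 -0.0647
mat-blue side px check [298.88516048 294.74108609] [450.58034166 279.08638871] [389.64381074 374.88779801]
```

Run:
```python
from h import *
from scipy.spatial.transform import Rotation as R
s=sense();M=R.from_rotvec(s['eef_rot']).as_matrix();print(M.round(3), np.arctan2(M[1,1],M[0,1]))
c=calibration('wrist');E=np.array(c['extrinsics']);o=-E[:3,:3].T@E[:3,3];print('cam in tool',M.T@(o-s['ee_pos']),'axes in tool',(M.T@E[:3,:3].T).round(3))
# triangulate rims: side obs (1.5x px) vs top
```

```text
[[-0.928  0.372 -0.001]
 [ 0.372  0.928 -0.002]
 [ 0.    -0.002 -1.   ]] 1.1900274321980886
cam in tool [ 0.06607521 -0.00016035 -0.14237288] axes in tool [[-0.001 -0.966 -0.259]
 [ 1.    -0.001 -0.001]
 [ 0.001 -0.259  0.966]]
```

{"api": "play_rows", "payload": {"increments": [[10,-16,0,0.03],[30,-48,0,0.1],[50,-81,0,0.18],[72,-116,0,0.26],[94,-152,0,0.34]], "gripper": 85}}

```text
time: 0.6
ee_pos: [0.3173, 0.4036, 0.2309]
eef_rot: [-0.058, -3.141, 0.001]
ft_force: [0.5, 0.3, -0.1]
gripper_width: 0.0854
grasp_force: 0.0
```

{"api": "play_rows", "payload": {"increments": [[22,-36,0,0.05],[44,-71,0,0.1],[66,-107,0,0.145],[88,-142,0,0.145],[110,-178,0,0.145]]}}

```text
time: 1.1
ee_pos: [0.4274, 0.2254, 0.2311]
eef_rot: [0.164, -3.137, 0.0]
ft_force: [-0.1, 0.4, -0.5]
gripper_width: 0.0852
grasp_force: 0.0
```

{"api": "play_rows", "payload": {"increments": [[22,-36,0,0],[44,-71,0,0],[64,-104,0,0],[78,-126,0,0],[84,-136,0,0]]}}

```text
time: 1.6
ee_pos: [0.5121, 0.0889, 0.231]
eef_rot: [0.16, -3.138, 0.001]
ft_force: [-0.6, 0.2, -0.3]
gripper_width: 0.0851
grasp_force: 0.0
```

Run:
```python
from h import *
s=sense();print(s['time'],s['ee_pos'],s['joint_positions'])
c=calibration('wrist');save('wrist','w1.png',None,1.5)
import json;json.dump({k:np.array(v).tolist() for k,v in c.items()},open('w1.json','w'))
for p in((.5106,.0909,.085),(.5272,-.0354,.153),(.679,.0958,.108)):print(pix(c,p)*1.5)
```

```text
1.6 [0.51206123 0.08894818 0.2309838 ] [ 3.94269155e-02  2.43858422e-01  1.68171179e+00 -5.85724998e-04
  1.21602703e+00 -1.63296156e+00]
[386.23013433 271.90040636]
[111.66887067 312.06814269]
[366.82092098 538.5311299 ]
```

View pics/w1.png

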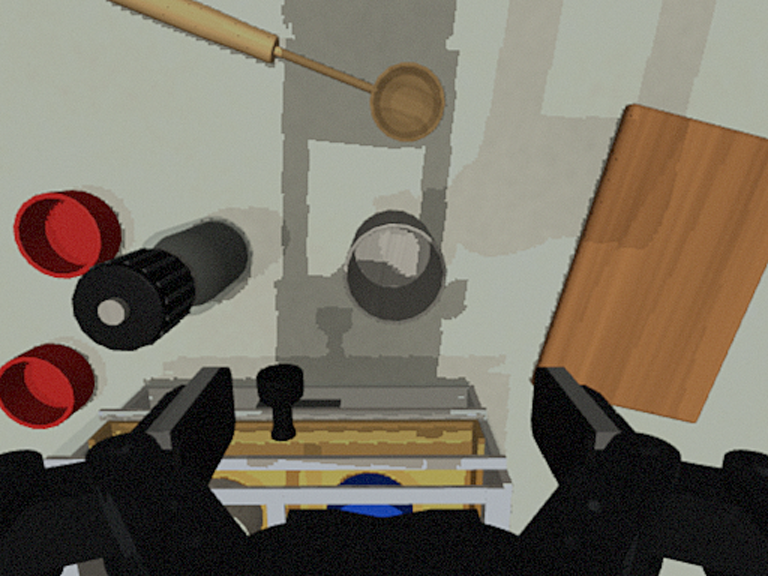

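The wrist view shows the cup rim centred at (395,272) against a prediction of (386,272), and the nut at (114,311), as predicted. The rim spans 346-445.

Run:
```python
from h import *
import json
c=json.load(open('w1.json'));c={k:np.array(v) for k,v in c.items()}
g=lambda u,v,z:at(c,(u-.25)/1.5,(v-.25)/1.5,z).round(4)
print('cup',g(395.5,272.5,.085),g(346,272,.085),g(445,272,.085))
print('cup bottom inside',g(391,255,.002))
print('nut',g(114,311,.153)); print('grinder disc',g(133,300,.148))
print('knob',g(280,382,.1))
print('board',g(633,103,.012),g(540,375,.012),g(695,422,.012))
ct=calibration('top');cs=calibration('side')
print(at(ct,314/1.5,346/1.5,.085),at(cs,386/1.5,372/1.5,.085), at(cs,450/1.5,279/1.5,.153))
```

```text
cup [0.5103 0.0962 0.085 ] [0.5129 0.0671 0.085 ] [0.507  0.1253 0.085 ]
cup bottom inside [0.5156 0.0954 0.002 ]
nut [ 0.5265 -0.0344  0.153 ]
grinder disc [ 0.5219 -0.028   0.148 ]
knob [0.5803 0.0342 0.1   ]
board [0.3928 0.2477 0.012 ] [0.5968 0.2213 0.012 ] [0.6246 0.3528 0.012 ]
[0.51102281 0.09032161 0.085     ] [0.51684648 0.09100652 0.085     ] [ 0.52786785 -0.03494784  0.153     ]
```

{"api": "play_rows", "payload": {"increments": [[-1,7,-20,0],[-1,7,-55,0],[-1,7,-90,0],[-1,7,-120,0],[-1,7,-145,0]]}}

```text
time: 2.15
ee_pos: [0.5082, 0.0993, 0.0846]
eef_rot: [0.165, -3.135, -0.001]
ft_force: [0.5, 0.3, -0.3]
gripper_width: 0.0852
grasp_force: 0.0
```

{"api": "play_rows", "payload": {"increments": [[0,0,-20,0],[0,0,-35,0],[0,0,-45,0],[0,0,-46,0],[0,0,-46,0]]}}

```text
time: 2.65
ee_pos: [0.5099, 0.0985, 0.0405]
eef_rot: [0.164, -3.137, -0.0]
ft_force: [0.4, 0.5, 0.5]
gripper_width: 0.0848
grasp_force: 0.0
```

Run:
```python
from h import *
s=sense();print(s['time'],s['ee_pos'],s['ft_force'])
save('wrist','w2.png',(0,0,512,384),1.5)
c=calibration('wrist');print(pix(c,(.511,.0965,.085))*1.5)
```

```text
2.65 [0.50986455 0.09851218 0.04047609] [0.44611973 0.5220425  0.47396932]
[373.47122717 465.53041548]
```

View pics/w2.png

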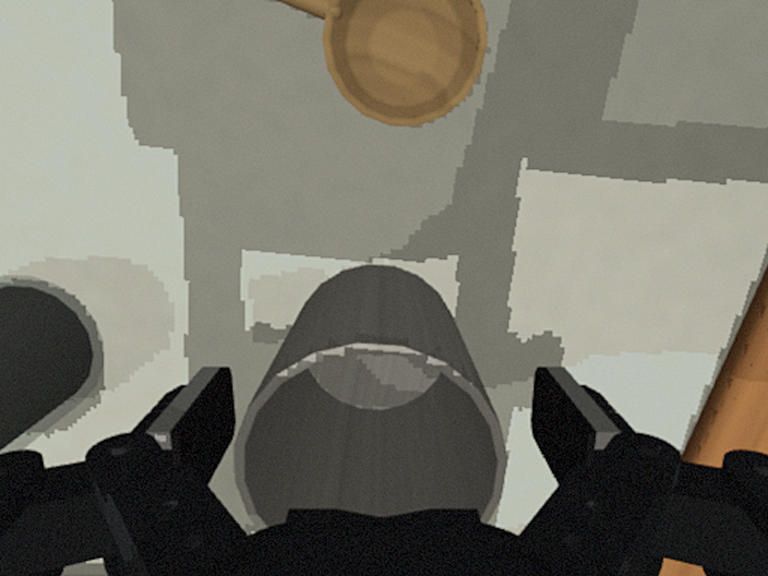

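The cup sits between the fingers: rim spans 235-507, finger midline at 383, rim's robot-side edge at row 345. I'll check depth along x against that edge.

Run:
```python
from h import *
c=calibration('wrist')
for x in(.507,.511,.515):
    P=np.array([pix(c,(x+.031*np.cos(t),.0958+.031*np.sin(t),.085))*1.5 for t in np.linspace(0,6.28,90)])
    print(x,P[:,0].min(),P[:,0].max(),P[:,1].min())
```

```text
0.507 232.41568385146059 511.7432893223486 316.83306359269375
0.511 231.94989442377448 508.6844256320468 335.01958783709244
0.515 231.4926692153201 505.68182776183414 352.8483028777316
```

{"api": "play_rows", "payload": {"increments": [[3,-2,0,0],[3,-2,0,0],[3,-2,0,0]]}}

```text
time: 3.0
ee_pos: [0.5136, 0.0959, 0.0408]
eef_rot: [-0.163, 3.136, -0.0]
ft_force: [0.5, -0.5, -0.1]
gripper_width: 0.0849
grasp_force: 0.0
```

{"api": "play_rows", "payload": {"increments": [[0,0,0,0],[0,0,0,0],[0,0,0,0],[0,0,0,0],[0,0,0,0]], "gripper": 50, "squeeze": 25}}

```text
time: 3.5
ee_pos: [0.513, 0.096, 0.0406]
eef_rot: [-0.164, 3.137, -0.0]
ft_force: [-1.1, -0.3, 5.3]
gripper_width: 0.0612
grasp_force: 26.9
```

{"api": "play_rows", "payload": {"increments": [[0,0,0,0],[0,0,4,0],[0,0,14,0],[0,0,30,0],[0,0,40,0]]}}

```text
time: 4.0
ee_pos: [0.5134, 0.096, 0.0815]
eef_rot: [-0.164, 3.136, -0.0]
ft_force: [0.6, 0.4, -1.3]
gripper_width: 0.0611
grasp_force: 27.6
```

{"api": "play_rows", "payload": {"increments": [[-2,8,5,0],[-7,28,10,0],[-14,55,10,0],[-22,85,10,0],[-30,115,10,0]]}}

```text
time: 4.5
ee_pos: [0.4823, 0.2123, 0.0903]
eef_rot: [0.163, -3.137, -0.0]
ft_force: [0.6, 1.0, -1.0]
gripper_width: 0.0611
grasp_force: 27.7
```

{"api": "play_rows", "payload": {"increments": [[-8,30,0,0],[-15,58,0,0],[-21,80,0,0],[-24,92,0,0],[-25,97,0,0]]}}

```text
time: 5.0
ee_pos: [0.4574, 0.3091, 0.0902]
eef_rot: [0.166, -3.137, 0.0]
ft_force: [0.2, -0.8, -0.9]
gripper_width: 0.0613
grasp_force: 27.7
```

{"api": "play_rows", "payload": {"increments": [[0,0,-10,0],[0,0,-24,0],[0,0,-33,0],[0,0,-36,0],[0,0,-37,0]]}}

```text
time: 5.5
ee_pos: [0.4578, 0.3071, 0.0527]
eef_rot: [0.162, -3.136, 0.001]
ft_force: [0.3, 0.5, -1.0]
gripper_width: 0.0613
grasp_force: 27.7
```

{"api": "play_rows", "payload": {"increments": [[0,0,-1,0],[0,0,-1.5,0],[0,0,-1.5,0]]}}

```text
time: 5.8
ee_pos: [0.4581, 0.3074, 0.0526]
eef_rot: [-0.164, 3.137, -0.001]
ft_force: [-1.7, -3.2, 4.8]
gripper_width: 0.0612
grasp_force: 28.1
```

Run:
```python
from h import *
s=sense();print(s['time'],s['ee_pos'],s['ft_force'])
save('side','s1.png',None,1.5)
```

```text
5.8 [0.45807427 0.30740425 0.05264373] [-1.70705801 -3.1975416   4.7895307 ]
```

View pics/s1.png

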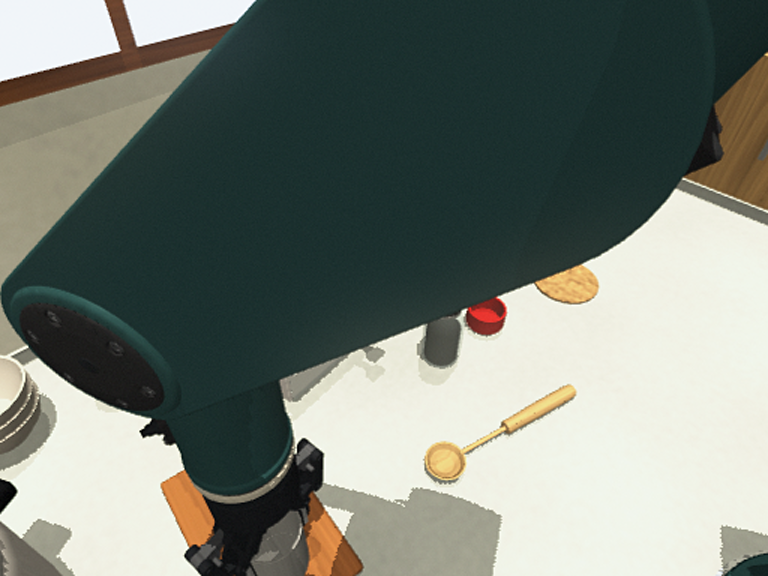

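The cup is down on the board at the bottom left, with about 5 N contact. I'll release, rise, and go over the grinder.

{"api": "play_rows", "payload": {"increments": [[0,0,0,0],[0,0,0,0],[0,0,0,0],[0,0,0,0]], "gripper": 85}}

```text
time: 6.25
ee_pos: [0.4582, 0.3081, 0.0518]
eef_rot: [-0.164, 3.137, 0.0]
ft_force: [0.3, 0.1, 0.3]
gripper_width: 0.0849
grasp_force: 0.0
```

{"api": "play_rows", "payload": {"increments": [[0,0,10,0],[0,0,40,0],[0,0,80,0],[0,0,130,0],[0,0,180,0]]}}

```text
time: 6.75
ee_pos: [0.4574, 0.3077, 0.234]
eef_rot: [0.164, -3.137, 0.0]
ft_force: [0.6, 0.5, 0.2]
gripper_width: 0.085
grasp_force: 0.0
```

{"api": "play_rows", "payload": {"increments": [[5,-20,8,0],[15,-65,8,0],[25,-110,8,0],[35,-155,8,0],[44,-200,8,0]]}}

```text
time: 7.25
ee_pos: [0.5021, 0.1064, 0.2407]
eef_rot: [-0.164, 3.136, -0.0]
ft_force: [0.4, -0.1, -0.2]
gripper_width: 0.0852
grasp_force: 0.0
```

{"api": "play_rows", "payload": {"increments": [[8,-45,0,0],[15,-90,0,0],[22,-125,0,0],[25,-142,0,0],[25,-143,0,0]]}}

```text
time: 7.75
ee_pos: [0.5275, -0.0374, 0.2404]
eef_rot: [-0.159, 3.137, -0.002]
ft_force: [0.3, 0.7, -1.0]
gripper_width: 0.0855
grasp_force: 0.0
```

Run:
```python
from h import *
s=sense();print(s['time'],s['ee_pos'],s['ft_force'])
c=calibration('wrist');print(pix(c,(.527,-.035,.153))*1.5)
import json;json.dump({k:np.array(v).tolist() for k,v in c.items()},open('w3.json','w'))
save('wrist','w3.png',None,1.5)
```

```text
7.75 [ 0.52752985 -0.03736816  0.24043735] [ 0.33336375  0.71650331 -1.01991962]
[387.71461143 300.58747368]
```

View pics/w3.png

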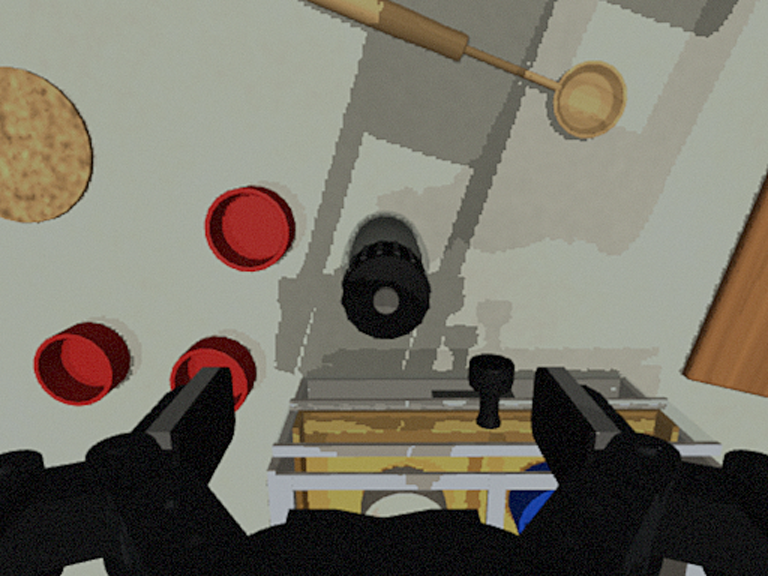

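The grinder nut is at (386,299), as predicted and centred between the fingers, so I descend and grip the top.

{"api": "play_rows", "payload": {"increments": [[-1,0,-20,0],[-1,0,-55,0],[-1,0,-95,0],[-1,0,-125,0],[-1,0,-134,0]]}}

```text
time: 8.3
ee_pos: [0.5232, -0.0332, 0.1032]
eef_rot: [0.165, -3.132, -0.003]
ft_force: [0.6, -0.2, -0.1]
gripper_width: 0.0849
grasp_force: 0.0
```

{"api": "play_rows", "payload": {"increments": [[0,0,0,0],[0,0,0,0],[0,0,0,0],[0,0,0,0],[0,0,0,0]], "gripper": 30, "squeeze": 30}}

```text
time: 8.8
ee_pos: [0.5276, -0.0352, 0.1076]
eef_rot: [-0.163, 3.134, -0.001]
ft_force: [0.0, 0.2, 7.2]
gripper_width: 0.0433
grasp_force: 30.8
```

{"api": "play_rows", "payload": {"increments": [[0,0,0,0],[0,0,0,0],[0,0,4,0],[0,0,15,0],[0,0,30,0]]}}

```text
time: 9.3
ee_pos: [0.525, -0.0348, 0.136]
eef_rot: [0.163, -3.135, -0.001]
ft_force: [0.9, -0.4, -3.1]
gripper_width: 0.0434
grasp_force: 31.1
```

{"api": "play_rows", "payload": {"increments": [[0,8,8,0],[0,28,18,0],[0,55,22,0],[0,85,22,0],[2,116,22,0]]}}

```text
time: 9.8
ee_pos: [0.5275, 0.0824, 0.1583]
eef_rot: [-0.163, 3.137, 0.0]
ft_force: [1.0, 0.7, -3.4]
gripper_width: 0.0432
grasp_force: 31.5
```

{"api": "play_rows", "payload": {"increments": [[4,32,0,0],[8,65,0,0],[13,98,0,0],[18,130,0,0],[22,158,0,0]]}}

```text
time: 10.3
ee_pos: [0.5496, 0.2412, 0.158]
eef_rot: [0.164, -3.137, -0.0]
ft_force: [1.0, -0.2, -3.8]
gripper_width: 0.0437
grasp_force: 31.5
```

{"api": "play_rows", "payload": {"increments": [[4,26,0,0],[6,44,0,0],[7,53,0,0],[7,55,0,0],[7,55,0,0]]}}

```text
time: 10.8
ee_pos: [0.5566, 0.2934, 0.1576]
eef_rot: [0.164, -3.137, 0.001]
ft_force: [0.9, -0.2, -3.4]
gripper_width: 0.0432
grasp_force: 31.5
```

{"api": "play_rows", "payload": {"increments": [[0,0,-10,0],[0,0,-25,0],[0,0,-35,0],[0,0,-38,0],[0,0,-39,0]]}}

```text
time: 11.3
ee_pos: [0.5568, 0.2925, 0.1196]
eef_rot: [0.163, -3.137, 0.003]
ft_force: [-5.1, -4.3, 14.6]
gripper_width: 0.0432
grasp_force: 32.6
```

{"api": "play_rows", "payload": {"increments": [[0,0,-1,0],[0,0,-1,0],[0,0,-1,0]]}}

```text
time: 11.6
ee_pos: [0.5569, 0.2925, 0.1196]
eef_rot: [-0.163, 3.137, -0.003]
ft_force: [-4.2, -4.6, 13.6]
gripper_width: 0.0435
grasp_force: 33.0
```

Run:
```python
from h import *
s=sense();print(s['time'],s['ee_pos'],s['ft_force'],s['joint_positions'])
save('wrist','w4.png',None,1.5)
```

```text
11.6 [0.55691362 0.29249977 0.11962781] [-4.22885192 -4.63796632 13.6452909 ] [ 0.37480161  0.51192153  1.56067894 -0.00178932  1.06950524 -1.29888305]
```

View pics/w4.png

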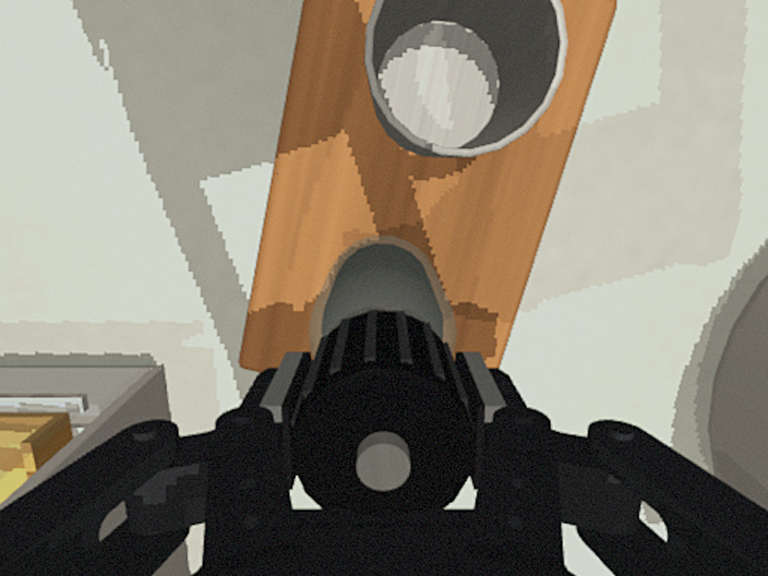

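The grinder is on the board with the cup near (440,85) also on it. The board's far-right corner is at (240,367), so I'll check how far the grinder base is from the far edge.

Run:
```python
from h import *
c=calibration('wrist')
print(pix(c,(.557,.293,.012))*1.5,pix(c,(.585,.293,.012))*1.5,at(c,240/1.5,367/1.5,.012),at(c,497/1.5,370/1.5,.012),at(c,250/1.5,300/1.5,.012),at(c,520/1.5,300/1.5,.012))
```

```text
[383.78942772 290.83008705] [378.3451946  341.38351966] [0.6074048  0.22010367 0.012     ] [0.59471579 0.35847672 0.012     ] [0.56912683 0.22418513 0.012     ] [0.55457663 0.36400137 0.012     ]
```

{"api": "play_rows", "payload": {"increments": [[0,0,2,0],[0,0,2,0],[0,0,2,0],[0,0,2,0],[0,0,2,0]], "gripper": 85}}

```text
time: 12.15
ee_pos: [0.557, 0.294, 0.1195]
eef_rot: [0.164, -3.137, 0.0]
ft_force: [-1.3, 0.7, 0.5]
gripper_width: 0.085
grasp_force: 0.0
```

{"api": "play_rows", "payload": {"increments": [[0,0,10,0],[0,0,30,0],[0,0,60,0],[0,0,95,0],[0,0,121,0]]}}

```text
time: 12.65
ee_pos: [0.5576, 0.2943, 0.2437]
eef_rot: [-0.164, 3.135, 0.001]
ft_force: [1.2, -0.2, 1.2]
gripper_width: 0.0848
grasp_force: 0.0
```

{"api": "play_rows", "payload": {"increments": [[2,-20,0,0],[6,-60,0,0],[10,-100,0,0],[14,-145,0,0],[18,-190,0,0]]}}

```text
time: 13.15
ee_pos: [0.5751, 0.1026, 0.2416]
eef_rot: [-0.165, 3.136, -0.0]
ft_force: [0.8, -0.3, -0.0]
gripper_width: 0.0849
grasp_force: 0.0
```

{"api": "play_rows", "payload": {"increments": [[4,-35,0,0],[7,-60,0,0],[7,-69,0,0],[7,-69,0,0],[7,-69,0,0]]}}

```text
time: 13.65
ee_pos: [0.5818, 0.0359, 0.241]
eef_rot: [-0.164, 3.137, 0.001]
ft_force: [-0.0, -0.3, 0.3]
gripper_width: 0.0848
grasp_force: 0.0
```

Run:
```python
from h import *
s=sense();print(s['time'],s['ee_pos'],s['ft_force'])
c=calibration('wrist');print(pix(c,(.582,.035,.1))*1.5)
import json;json.dump({k:np.array(v).tolist() for k,v in c.items()},open('w5.json','w'))
save('wrist','w5.png',None,1.5);get_image('top')
save('top','t5.png')
```

```text
13.65 [0.5818301  0.03585357 0.2410278 ] [-0.02421511 -0.26218574  0.2643471 ]
[380.9112778  275.91748523]
```

View pics/w5.png

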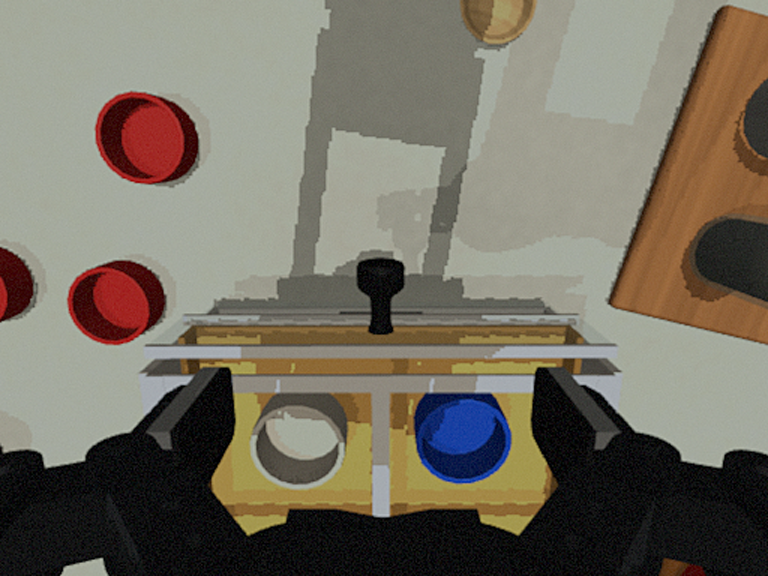

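The knob head is at (380,272), centred, with the tray front parallel to the image rows. The blue rim is at (463,438) and the white rim at (298,440). I descend onto the knob and grip it.

{"api": "play_rows", "payload": {"increments": [[0,0,-20,0],[0,0,-60,0],[0,0,-100,0],[0,0,-140,0],[0,0,-162,0]]}}

```text
time: 14.3
ee_pos: [0.5799, 0.0363, 0.0757]
eef_rot: [0.166, -3.133, -0.001]
ft_force: [-0.3, -0.4, 0.3]
gripper_width: 0.0851
grasp_force: 0.0
```

{"api": "play_rows", "payload": {"increments": [[0,0,0,0],[0,0,0,0],[0,0,0,0],[0,0,0,0],[0,0,0,0]], "gripper": 15, "squeeze": 30}}

```text
time: 14.8
ee_pos: [0.5837, 0.0347, 0.0807]
eef_rot: [-0.164, 3.133, -0.002]
ft_force: [0.9, -1.1, 6.3]
gripper_width: 0.0268
grasp_force: 29.5
```

{"api": "play_rows", "payload": {"increments": [[0,0,0,0],[0,0,0,0],[-3,0,0,0],[-9,-1,0,0],[-18,-2,0,0]]}}

```text
time: 15.3
ee_pos: [0.5665, 0.0329, 0.0807]
eef_rot: [-0.163, 3.132, -0.001]
ft_force: [1.5, -1.1, 8.9]
gripper_width: 0.0265
grasp_force: 29.7
```

{"api": "play_rows", "payload": {"increments": [[-12,-1.3,0,0],[-26,-2.7,0,0],[-40,-4.2,0,0],[-54,-5.7,0,0],[-68,-7.1,0,0]]}}

```text
time: 15.8
ee_pos: [0.498, 0.0256, 0.0807]
eef_rot: [-0.163, 3.132, -0.001]
ft_force: [1.2, -0.5, 9.8]
gripper_width: 0.0269
grasp_force: 29.8
```

{"api": "play_rows", "payload": {"increments": [[-14,-1.5,0,0],[-27,-2.8,0,0],[-38,-4,0,0],[-45,-4.7,0,0],[-48,-5,0,0]]}}

```text
time: 16.3
ee_pos: [0.4496, 0.0205, 0.0807]
eef_rot: [-0.163, 3.132, -0.002]
ft_force: [0.5, -0.4, 10.7]
gripper_width: 0.0268
grasp_force: 29.9
```

{"api": "play_rows", "payload": {"increments": [[-1,0,0,0],[-1,0,0,0]]}}

```text
time: 16.5
ee_pos: [0.4489, 0.0204, 0.0806]
eef_rot: [-0.163, 3.133, -0.002]
ft_force: [-0.4, -1.0, 13.3]
gripper_width: 0.027
grasp_force: 30.1
```

{"api": "play_rows", "payload": {"increments": [[0,0,1,0],[0,0,1,0],[0,0,1,0],[0,0,1,0]], "gripper": 85}}

```text
time: 16.9
ee_pos: [0.4467, 0.021, 0.0797]
eef_rot: [0.164, -3.137, -0.0]
ft_force: [-0.7, -0.7, 0.9]
gripper_width: 0.0827
grasp_force: 0.0
```

{"api": "play_rows", "payload": {"increments": [[0,0,20,0],[0,0,60,0],[0,0,105,0],[0,0,145,0],[0,0,161,0]]}}

```text
time: 17.4
ee_pos: [0.4488, 0.0208, 0.2445]
eef_rot: [-0.163, 3.132, -0.001]
ft_force: [-0.0, 0.2, -0.1]
gripper_width: 0.0849
grasp_force: 0.0
```

{"api": "play_rows", "payload": {"increments": [[20,13,0,0],[50,32,0,0],[80,52,0,0],[96,62,0,0],[96,62,0,0]]}}

```text
time: 17.9
ee_pos: [0.5449, 0.0841, 0.2403]
eef_rot: [-0.166, 3.136, 0.001]
ft_force: [-0.4, -0.3, 0.2]
gripper_width: 0.0853
grasp_force: 0.0
```

Run:
```python
from h import *
s=sense();print(s['time'],s['ee_pos'],s['ft_force'])
c=calibration('wrist');print(pix(c,(.544,.082,.108))*1.5)
import json;json.dump({k:np.array(v).tolist() for k,v in c.items()},open('w6.json','w'))
save('wrist','w6.png',None,1.5)
w={k:np.array(v) for k,v in json.load(open('w5.json')).items()}
print('blue from w5',at(w,463/1.5,438/1.5,.108),'white',at(w,298/1.5,440/1.5,.108))
```

```text
17.9 [0.54494701 0.08409391 0.2402839 ] [-0.36320067 -0.31405782  0.19785383]
[378.97038516 277.21985783]
blue from w5 [0.67742837 0.0960074  0.108     ] white [ 0.689395   -0.00561761  0.108     ]
```

View pics/w6.png

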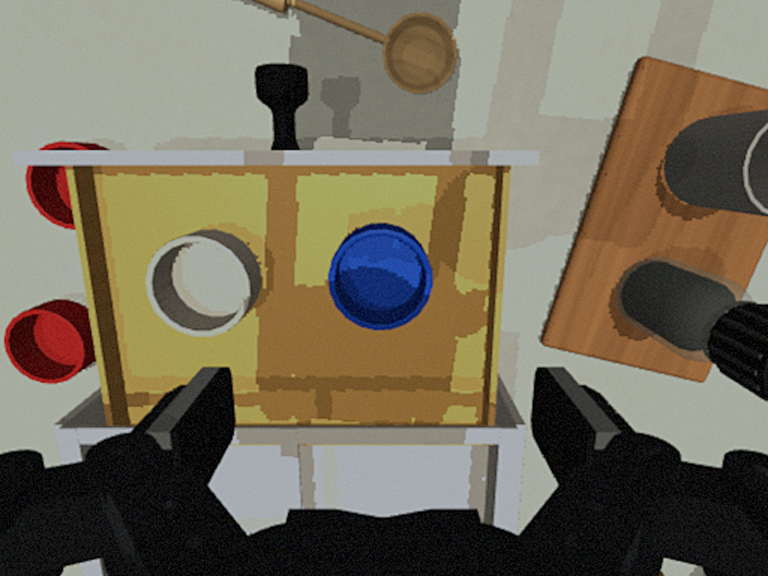

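Tray is out. The blue rim centre is at (381,276) with finger midline 383; the tray's inner side wall at 492 leaves about 65 mm. I narrow the opening a little and descend.

{"api": "play_rows", "payload": {"increments": [[0,0,-15,0],[0,0,-45,0],[0,0,-80,0],[0,0,-110,0],[0,0,-130,0]], "gripper": 74}}

```text
time: 18.45
ee_pos: [0.54, 0.0821, 0.1087]
eef_rot: [0.163, -3.133, 0.0]
ft_force: [0.2, 1.3, -0.7]
gripper_width: 0.0738
grasp_force: 0.0
```

{"api": "play_rows", "payload": {"increments": [[0,0,-12,0],[0,0,-21,0],[0,0,-27,0],[0,0,-30,0],[0,0,-30,0]]}}

```text
time: 18.95
ee_pos: [0.5432, 0.0829, 0.081]
eef_rot: [-0.164, 3.137, -0.0]
ft_force: [0.6, -0.6, 0.9]
gripper_width: 0.0741
grasp_force: 0.0
```

Run:
```python
from h import *
s=sense();print(s['time'],s['ee_pos'],s['ft_force'],s['gripper_width'])
save('wrist','w7.png',(0,100,512,384),1.3)
```

```text
18.95 [0.5432108  0.08288397 0.08104521] [ 0.56546107 -0.64317902  0.92100453] 0.07406490049897546
```

View pics/w7.png

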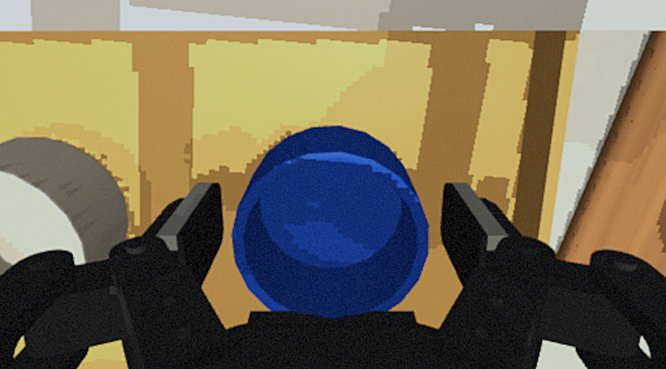

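The blue dish is centred between the pads: rim 232-428, midline 332. Close.

{"api": "play_rows", "payload": {"increments": [[0,0,-2,0],[0,0,-2,0],[0,0,-2,0],[0,0,-2,0],[0,0,-2,0]], "gripper": 48, "squeeze": 28}}

```text
time: 19.5
ee_pos: [0.5441, 0.083, 0.0796]
eef_rot: [-0.164, 3.135, -0.0]
ft_force: [-0.4, -0.4, 6.5]
gripper_width: 0.0584
grasp_force: 30.4
```

{"api": "play_rows", "payload": {"increments": [[0,0,0,0],[0,0,0,0],[0,0,4,0],[0,0,14,0],[0,0,30,0]]}}

```text
time: 20.0
ee_pos: [0.5417, 0.0829, 0.1085]
eef_rot: [0.164, -3.134, 0.0]
ft_force: [0.1, 0.3, -1.4]
gripper_width: 0.0591
grasp_force: 30.5
```

{"api": "play_rows", "payload": {"increments": [[0,0,18,0],[0,0,34,0],[0,0,46,0],[0,0,50,0],[0,0,50,0]]}}

```text
time: 20.5
ee_pos: [0.5432, 0.0829, 0.1593]
eef_rot: [-0.164, 3.136, -0.0]
ft_force: [1.3, -1.1, -1.4]
gripper_width: 0.0588
grasp_force: 30.5
```

Run:
```python
from h import *
s=sense();print(s['time'],s['ee_pos'],s['ft_force'],s['gripper_width'])
im=cv2.imread('pics/raw_t0.png')
c=calibration('top')
# mat vs red dishes: mat centre by ellipse of hull at 2 thresholds
hsv=cv2.cvtColor(im,cv2.COLOR_BGR2HSV)
for th in(60,75,90):
    m=np.zeros(im.shape[:2],np.uint8);m[215:280,355:420]=(hsv[215:280,355:420,1]>th)*255
    k=max(cv2.findContours(m,0,1)[0],key=cv2.contourArea);e=cv2.fitEllipse(cv2.convexHull(k));print(e,at(c,*e[0],.005))
```

```text
20.5 [0.54322206 0.08293994 0.15932798] [ 1.2813171  -1.08133318 -1.38005811] 0.05875877753226876
((386.8960876464844, 246.85479736328125), (46.71907043457031, 49.08050537109375), 134.7250213623047) [ 0.48060886 -0.31046715  0.005     ]
((386.8590393066406, 246.95143127441406), (45.93782424926758, 48.367008209228516), 135.60028076171875) [ 0.48038807 -0.31037005  0.005     ]
((386.8601379394531, 246.89073181152344), (45.528865814208984, 47.7227668762207), 135.5856170654297) [ 0.48052674 -0.31037999  0.005     ]
```

{"api": "play_rows", "payload": {"increments": [[-1,-8,0,0],[-5,-28,0,0],[-9,-58,0,0],[-14,-90,0,0],[-20,-122,0,0]]}}

```text
time: 21.0
ee_pos: [0.522, -0.0405, 0.1578]
eef_rot: [0.164, -3.136, -0.0]
ft_force: [0.5, 0.2, -1.0]
gripper_width: 0.0588
grasp_force: 30.5
```

{"api": "play_rows", "payload": {"increments": [[-5,-32,0,0],[-10,-64,0,0],[-16,-96,0,0],[-21,-128,0,0],[-26,-160,0,0]]}}

```text
time: 21.5
ee_pos: [0.4956, -0.2005, 0.1578]
eef_rot: [0.163, -3.136, -0.001]
ft_force: [-0.8, -0.3, -0.8]
gripper_width: 0.059
grasp_force: 30.5
```

{"api": "play_rows", "payload": {"increments": [[-5,-32,0,0],[-10,-62,0,0],[-15,-88,0,0],[-17,-104,0,0],[-18,-111,0,0]]}}

```text
time: 22.0
ee_pos: [0.4783, -0.3114, 0.158]
eef_rot: [0.161, -3.137, -0.001]
ft_force: [-1.2, -0.0, -1.9]
gripper_width: 0.0591
grasp_force: 30.5
```

{"api": "play_rows", "payload": {"increments": [[0,0,-5,0],[0,0,-20,0],[0,0,-40,0],[0,0,-55,0],[0,0,-60,0]]}}

```text
time: 22.5
ee_pos: [0.4779, -0.3076, 0.0968]
eef_rot: [0.165, -3.134, -0.005]
ft_force: [-0.6, 0.5, -1.8]
gripper_width: 0.059
grasp_force: 30.5
```

Run:
```python
from h import *
s=sense();print(s['time'],s['ee_pos'],s['ft_force'],s['gripper_width'])
c=calibration('wrist')
save('wrist','w8.png',None,1.5)
P=np.array([pix(c,(.4805+.055*np.cos(t),-.310+.055*np.sin(t),.005))*1.5 for t in np.linspace(0,6.28,90)])
print(P.min(0),P.max(0))
```

```text
22.5 [ 0.47790048 -0.30757458  0.09676274] [-0.60260083  0.4967725  -1.78567288] 0.05897733134175042
[263.68963214 189.09859207] [489.06633608 406.01444316]
```

View pics/w8.png

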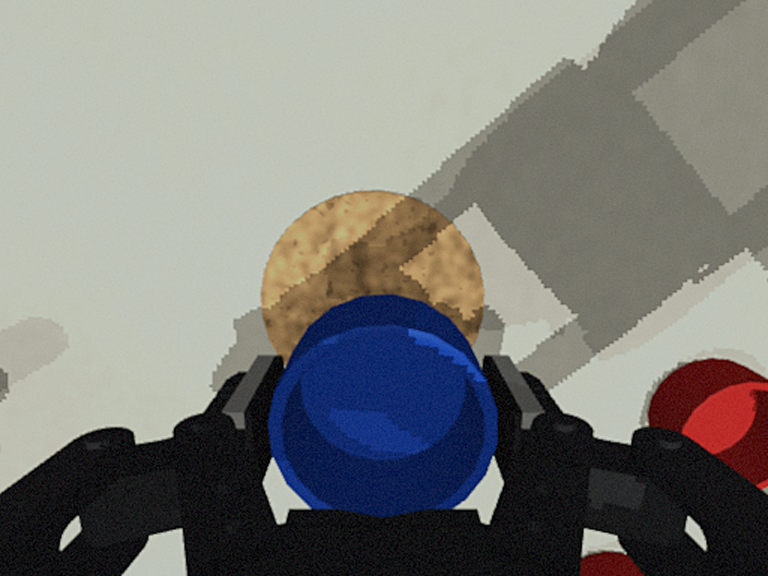

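The mat spans 262-484 with its top at 190, within 2 mm of the prediction, and the dish is held level. I lower it.

{"api": "play_rows", "payload": {"increments": [[0,-1,-15,0],[0,-1,-40,0],[0,-1,-62,0],[0,-1,-76,0],[0,-1,-82,0]]}}

```text
time: 23.05
ee_pos: [0.4787, -0.3103, 0.0159]
eef_rot: [0.164, -3.136, -0.002]
ft_force: [-0.2, 0.3, -0.9]
gripper_width: 0.0586
grasp_force: 30.5
```

{"api": "play_rows", "payload": {"increments": [[0,0,-2,0],[0,0,-3,0],[0,0,-4,0],[0,0,-5,0],[0,0,-5,0]]}}

```text
time: 23.55
ee_pos: [0.4792, -0.3113, 0.0122]
eef_rot: [-0.163, 3.137, -0.001]
ft_force: [0.0, 0.4, -0.8]
gripper_width: 0.0588
grasp_force: 30.6
```

{"api": "play_rows", "payload": {"increments": [[1,0,-0.7,0],[1,0,-1.3,0],[1,0,-2,0],[1,0,-2,0]]}}

```text
time: 23.95
ee_pos: [0.4803, -0.3113, 0.0107]
eef_rot: [-0.164, 3.137, -0.001]
ft_force: [-1.9, 0.4, 7.2]
gripper_width: 0.0588
grasp_force: 31.3
```

Contact, about 7 N. Release, rise, and go back to the knob at (0.449,0.0205).

{"api": "play_rows", "payload": {"increments": [[0,0,0.5,0],[0,0,0.5,0],[0,0,0.5,0],[0,0,0.5,0],[0,0,0.5,0]], "gripper": 80}}

```text
time: 24.45
ee_pos: [0.4799, -0.3111, 0.0102]
eef_rot: [0.164, -3.137, 0.0]
ft_force: [0.5, -0.1, -0.3]
gripper_width: 0.0799
grasp_force: 0.0
```

{"api": "play_rows", "payload": {"increments": [[0,0,10,0],[0,0,40,0],[0,0,85,0],[0,0,130,0],[0,0,170,0]]}}

```text
time: 24.95
ee_pos: [0.4801, -0.3112, 0.1832]
eef_rot: [-0.164, 3.136, -0.002]
ft_force: [0.9, -0.6, -0.4]
gripper_width: 0.0803
grasp_force: 0.0
```

{"api": "play_rows", "payload": {"increments": [[-2,25,0,0],[-6,65,0,0],[-10,110,0,0],[-14,155,0,0],[-18,200,0,0]]}}

```text
time: 25.45
ee_pos: [0.4615, -0.1096, 0.181]
eef_rot: [-0.162, 3.137, -0.001]
ft_force: [0.4, -0.1, -0.0]
gripper_width: 0.0802
grasp_force: 0.0
```

{"api": "play_rows", "payload": {"increments": [[-4,45,0,0],[-8,90,0,0],[-12,121,0,0],[-14,131,0,0],[-14,132,0,0]]}}

```text
time: 25.95
ee_pos: [0.4477, 0.0217, 0.1807]
eef_rot: [-0.168, 3.137, -0.001]
ft_force: [-0.7, 0.3, -0.6]
gripper_width: 0.08
grasp_force: 0.0
```

Run:
```python
from h import *
s=sense();print(s['time'],s['ee_pos'],s['ft_force'],s['gripper_width'])
c=calibration('top');im=get_image('top');w=get_image('wrist')
print(pix(c,(.4805,-.311,.039)))
cr=cv2.resize(im[190:290,340:440],(500,500),interpolation=cv2.INTER_CUBIC)
wr=cv2.resize(w[100:384,200:400],None,fx=1.4,fy=1.76)
cv2.imwrite('pics/w9.png',np.hstack([cr,cv2.resize(wr,(280,500))])[:,:,::-1])
```

```text
25.95 [0.44767856 0.02169509 0.18072789] [-0.74912468  0.25291507 -0.61517569] 0.08001719107957286
[391.51587476 246.17397215]
```

View pics/w9.png

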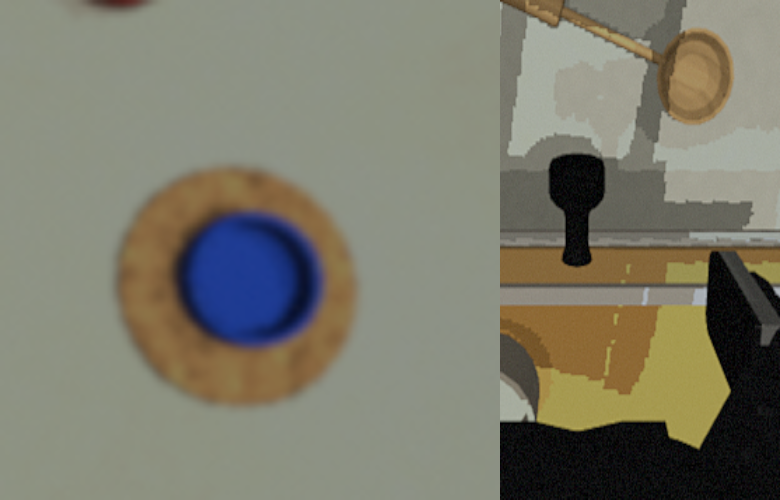

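The dish sits on the mat within about 3 mm of centre: dish (251,280), mat (237,286), most of that being parallax. The knob is centred under the gripper, so I grip it and push the tray home.

{"api": "play_rows", "payload": {"increments": [[0,0,-15,0],[0,0,-45,0],[0,0,-75,0],[0,0,-93,0],[0,0,-101,0]]}}

```text
time: 26.55
ee_pos: [0.4474, 0.0194, 0.0777]
eef_rot: [0.16, -3.135, 0.0]
ft_force: [0.0, -0.0, 0.7]
gripper_width: 0.08
grasp_force: 0.0
```

{"api": "play_rows", "payload": {"increments": [[0,0,0,0],[0,0,0,0],[0,0,0,0],[0,0,0,0],[0,0,0,0]], "gripper": 15, "squeeze": 30}}

```text
time: 27.05
ee_pos: [0.4491, 0.0205, 0.0803]
eef_rot: [-0.164, 3.135, -0.002]
ft_force: [-0.3, -3.1, 6.9]
gripper_width: 0.0269
grasp_force: 29.4
```

{"api": "play_rows", "payload": {"increments": [[2,0.2,0,0],[8,0.8,0,0],[18,1.9,0,0],[30,3.1,0,0],[42,4.4,0,0]]}}

```text
time: 27.55
ee_pos: [0.4911, 0.0249, 0.0803]
eef_rot: [-0.164, 3.135, -0.002]
ft_force: [-0.3, -3.4, 6.3]
gripper_width: 0.027
grasp_force: 29.4
```

{"api": "play_rows", "payload": {"increments": [[12,1.3,0,0],[24,2.5,0,0],[36,3.8,0,0],[48,5,0,0],[60,6.3,0,0]]}}

```text
time: 28.05
ee_pos: [0.5511, 0.0313, 0.0804]
eef_rot: [-0.164, 3.136, -0.002]
ft_force: [-1.3, -3.0, 6.6]
gripper_width: 0.0268
grasp_force: 29.3
```

{"api": "play_rows", "payload": {"increments": [[10,1.1,0,0],[18,1.9,0,0],[24,2.5,0,0],[28,2.9,0,0],[30,3.1,0,0]]}}

```text
time: 28.55
ee_pos: [0.5813, 0.0345, 0.0804]
eef_rot: [-0.164, 3.135, -0.001]
ft_force: [-0.3, -2.3, 6.3]
gripper_width: 0.0266
grasp_force: 29.5
```

Now slowly to the home stop, watching force.

{"api": "play_rows", "payload": {"increments": [[2,0.2,0,0],[4,0.4,0,0],[6,0.6,0,0],[7,0.7,0,0],[7,0.7,0,0]]}}

```text
time: 29.05
ee_pos: [0.5881, 0.0352, 0.0804]
eef_rot: [-0.164, 3.135, -0.001]
ft_force: [0.4, -1.6, 4.4]
gripper_width: 0.0267
grasp_force: 29.4
```

{"api": "play_rows", "payload": {"increments": [[1,0.1,0,0],[2,0.2,0,0],[3,0.3,0,0],[3,0.3,0,0]]}}

```text
time: 29.45
ee_pos: [0.591, 0.0355, 0.0804]
eef_rot: [-0.164, 3.135, -0.001]
ft_force: [-0.6, -2.0, 5.5]
gripper_width: 0.0266
grasp_force: 29.4
```

{"api": "play_rows", "payload": {"increments": [[1,0.1,0,0],[2,0.2,0,0],[3,0.3,0,0],[3,0.3,0,0]]}}

```text
time: 29.85
ee_pos: [0.5916, 0.0356, 0.0803]
eef_rot: [0.165, -3.135, 0.002]
ft_force: [-4.9, -3.3, 11.2]
gripper_width: 0.0267
grasp_force: 29.8
```

{"api": "play_rows", "payload": {"increments": [[1,0.1,0,0],[2,0.2,0,0],[2,0.2,0,0]]}}

```text
time: 30.15
ee_pos: [0.5916, 0.0356, 0.0803]
eef_rot: [0.165, -3.131, 0.002]
ft_force: [-10.3, -4.3, 16.2]
gripper_width: 0.0264
grasp_force: 30.2
```

The stop was reached at x = 0.5916 with the force rising. I ease off, release, and fetch the grinder.

{"api": "play_rows", "payload": {"increments": [[-2,0,0,0],[-3,0,0,0],[-3,0,0,0]]}}

```text
time: 30.45
ee_pos: [0.5916, 0.0356, 0.0803]
eef_rot: [0.164, -3.137, 0.002]
ft_force: [-2.8, -3.7, 8.0]
gripper_width: 0.0266
grasp_force: 29.6
```

{"api": "play_rows", "payload": {"increments": [[0,0,1,0],[0,0,1,0],[0,0,1,0],[0,0,1,0],[0,0,1,0]], "gripper": 85}}

```text
time: 30.95
ee_pos: [0.5919, 0.0363, 0.0801]
eef_rot: [0.164, -3.137, -0.0]
ft_force: [0.7, 0.9, -0.4]
gripper_width: 0.0848
grasp_force: 0.0
```

{"api": "play_rows", "payload": {"increments": [[0,0,15,0],[0,0,55,0],[0,0,100,0],[0,0,145,0],[0,0,165,0]]}}

```text
time: 31.45
ee_pos: [0.5941, 0.0362, 0.2499]
eef_rot: [-0.163, 3.131, -0.001]
ft_force: [0.9, 0.3, 0.3]
gripper_width: 0.0851
grasp_force: 0.0
```

{"api": "play_rows", "payload": {"increments": [[-3,20,0,0],[-9,60,0,0],[-15,105,0,0],[-21,150,0,0],[-27,195,0,0]]}}

```text
time: 31.95
ee_pos: [0.5645, 0.2328, 0.2453]
eef_rot: [-0.163, 3.137, -0.0]
ft_force: [0.7, 0.9, 0.8]
gripper_width: 0.0849
grasp_force: 0.0
```

{"api": "play_rows", "payload": {"increments": [[-5,35,0,0],[-8,55,0,0],[-8,62,0,0],[-8,62,0,0],[-8,62,0,0]]}}

```text
time: 32.45
ee_pos: [0.5572, 0.2921, 0.2451]
eef_rot: [0.163, -3.137, 0.001]
ft_force: [-0.1, -0.0, 0.3]
gripper_width: 0.0852
grasp_force: 0.0
```

Run:
```python
from h import *
s=sense();print(s['time'],s['ee_pos'],s['ft_force'],s['gripper_width'])
c=calibration('wrist');print(pix(c,(.557,.2935,.165))*1.5)
w=get_image('wrist');cv2.imwrite('pics/w10.png',w[:,:,::-1])
t=get_image('top');cv2.imwrite('pics/t10.png',t[:,:,::-1])
cv2.imwrite('pics/v10.png',np.hstack([cv2.resize(w,(440,330)),cv2.resize(t[60:240,150:346],(360,330),interpolation=cv2.INTER_CUBIC)])[:,:,::-1])
```

```text
32.45 [0.55715022 0.29214413 0.24510069] [-0.05154715 -0.02228558  0.28331487] 0.08524574989798535
[385.60093751 305.67144468]
```

View pics/v10.png

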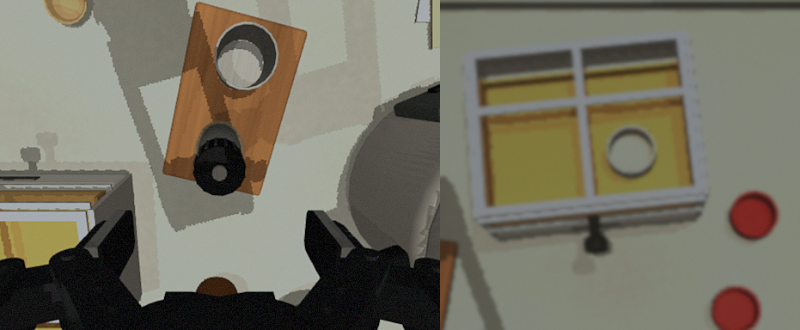

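The grinder nut is at (384,304) as predicted, the tray is home and the white dish is in it. I grip the grinder and return it to (0.526,-0.035).

{"api": "play_rows", "payload": {"increments": [[0,1,-20,0],[0,1,-55,0],[0,1,-90,0],[0,1,-115,0],[0,1,-126,0]]}}

```text
time: 33.05
ee_pos: [0.5556, 0.2923, 0.1167]
eef_rot: [0.161, -3.133, 0.003]
ft_force: [-0.5, -0.1, 1.1]
gripper_width: 0.0852
grasp_force: 0.0
```

{"api": "play_rows", "payload": {"increments": [[0,0,0,0],[0,0,0,0],[0,0,0,0],[0,0,0,0],[0,0,0,0]], "gripper": 30, "squeeze": 30}}

```text
time: 33.55
ee_pos: [0.5584, 0.2942, 0.1211]
eef_rot: [-0.164, 3.134, 0.0]
ft_force: [0.8, -3.3, 7.8]
gripper_width: 0.0433
grasp_force: 30.6
```

{"api": "play_rows", "payload": {"increments": [[0,0,0,0],[0,0,0,0],[0,0,4,0],[0,0,15,0],[0,0,30,0]]}}

```text
time: 34.05
ee_pos: [0.5558, 0.2941, 0.1491]
eef_rot: [0.164, -3.135, 0.001]
ft_force: [-0.4, 0.0, -4.2]
gripper_width: 0.0432
grasp_force: 31.1
```

{"api": "play_rows", "payload": {"increments": [[-2,-8,8,0],[-5,-28,15,0],[-9,-55,15,0],[-14,-87,15,0],[-19,-120,15,0]]}}

```text
time: 34.55
ee_pos: [0.5367, 0.1718, 0.1642]
eef_rot: [0.164, -3.136, 0.001]
ft_force: [1.3, 0.8, -2.5]
gripper_width: 0.0434
grasp_force: 31.3
```

{"api": "play_rows", "payload": {"increments": [[-4,-33,0,0],[-8,-66,0,0],[-11,-99,0,0],[-11,-132,0,0],[-11,-160,0,0]]}}

```text
time: 35.05
ee_pos: [0.5253, 0.0114, 0.1643]
eef_rot: [0.162, -3.136, 0.001]
ft_force: [0.5, 0.3, -3.2]
gripper_width: 0.0433
grasp_force: 31.5
```

{"api": "play_rows", "payload": {"increments": [[0,-25,0,0],[0,-41,0,0],[0,-48,0,0],[0,-49,0,0],[0,-49,0,0]]}}

```text
time: 35.55
ee_pos: [0.5264, -0.0347, 0.1642]
eef_rot: [0.163, -3.137, -0.0]
ft_force: [-0.2, 0.3, -3.6]
gripper_width: 0.0432
grasp_force: 31.6
```

{"api": "play_rows", "payload": {"increments": [[0,0,-12,0],[0,0,-28,0],[0,0,-42,0],[0,0,-50,0],[0,0,-52,0]]}}

```text
time: 36.05
ee_pos: [0.5259, -0.034, 0.1108]
eef_rot: [0.165, -3.135, -0.001]
ft_force: [0.5, 0.1, -2.9]
gripper_width: 0.0432
grasp_force: 31.5
```

Run:
```python
from h import *
s=sense();print(s['time'],s['ee_pos'],s['ft_force'],s['gripper_width'])
```

```text
36.05 [ 0.52593488 -0.03395876  0.11080364] [ 0.50928555  0.05409685 -2.86862871] 0.043208028141386474
```

{"api": "play_rows", "payload": {"increments": [[0,0,-1,0],[0,0,-2,0],[0,0,-3,0],[0,0,-4,0],[0,0,-4,0]]}}

```text
time: 36.55
ee_pos: [0.5277, -0.035, 0.1091]
eef_rot: [-0.163, 3.136, -0.001]
ft_force: [-0.4, 0.4, 3.2]
gripper_width: 0.0432
grasp_force: 31.6
```

{"api": "play_rows", "payload": {"increments": [[0,0,0,0],[0,0,0,0],[0,0,0,0],[0,0,0,0],[0,0,0,0]], "gripper": 85}}

```text
time: 37.05
ee_pos: [0.527, -0.0348, 0.1082]
eef_rot: [0.164, -3.137, 0.0]
ft_force: [0.4, 0.0, 0.5]
gripper_width: 0.0849
grasp_force: 0.0
```

{"api": "play_rows", "payload": {"increments": [[0,0,10,0],[0,0,35,0],[0,0,70,0],[0,0,110,0],[0,0,130,0]]}}

```text
time: 37.55
ee_pos: [0.5286, -0.0351, 0.2424]
eef_rot: [-0.163, 3.132, -0.002]
ft_force: [0.8, -1.1, -0.2]
gripper_width: 0.0851
grasp_force: 0.0
```

{"api": "play_rows", "payload": {"increments": [[-4,20,0,0],[-12,60,0,0],[-21,105,0,0],[-30,150,0,0],[-39,195,0,0]]}}

```text
time: 38.05
ee_pos: [0.4875, 0.1617, 0.2392]
eef_rot: [-0.163, 3.136, 0.0]
ft_force: [1.2, 0.5, 0.9]
gripper_width: 0.0849
grasp_force: 0.0
```

{"api": "play_rows", "payload": {"increments": [[-9,45,0,0],[-18,90,0,0],[-26,130,0,0],[-30,147,0,0],[-30,148,0,0]]}}

```text
time: 38.55
ee_pos: [0.4573, 0.3106, 0.2389]
eef_rot: [-0.169, 3.137, 0.001]
ft_force: [0.2, 0.1, -0.0]
gripper_width: 0.0853
grasp_force: 0.0
```

{"api": "play_rows", "payload": {"increments": [[0,0,-20,0],[0,0,-55,0],[0,0,-90,0],[0,0,-120,0],[0,0,-145,0]]}}

```text
time: 39.05
ee_pos: [0.4578, 0.3068, 0.0922]
eef_rot: [0.162, -3.137, 0.002]
ft_force: [-0.2, 0.4, -0.8]
gripper_width: 0.085
grasp_force: 0.0
```

{"api": "play_rows", "payload": {"increments": [[0,0,-18,0],[0,0,-32,0],[0,0,-40,0],[0,0,-42,0],[0,0,-42,0]]}}

```text
time: 39.55
ee_pos: [0.4584, 0.3079, 0.0516]
eef_rot: [-0.163, 3.137, -0.0]
ft_force: [-0.7, -0.5, 0.4]
gripper_width: 0.0852
grasp_force: 0.0
```

Run:
```python
from h import *
s=sense();print(s['time'],s['ee_pos'],s['ft_force'],s['gripper_width'])
```

```text
39.55 [0.45836105 0.3078639  0.05160209] [-0.66218941 -0.47017949  0.40457795] 0.08517835445554635
```

{"api": "play_rows", "payload": {"increments": [[0,0,0,0],[0,0,0,0],[0,0,0,0],[0,0,0,0],[0,0,0,0]], "gripper": 50, "squeeze": 25}}

```text
time: 40.05
ee_pos: [0.4586, 0.3084, 0.0523]
eef_rot: [-0.164, 3.136, 0.0]
ft_force: [-1.8, -1.6, 6.3]
gripper_width: 0.0614
grasp_force: 26.8
```

{"api": "play_rows", "payload": {"increments": [[0,0,0,0],[0,0,0,0],[0,0,5,0],[0,0,18,0],[0,0,35,0]]}}

```text
time: 40.55
ee_pos: [0.4573, 0.3079, 0.0867]
eef_rot: [0.164, -3.136, 0.001]
ft_force: [-0.1, -0.4, -0.5]
gripper_width: 0.0614
grasp_force: 27.6
```

{"api": "play_rows", "payload": {"increments": [[2,-8,4,0],[7,-28,4,0],[14,-55,4,0],[22,-85,4,0],[30,-115,4,0]]}}

```text
time: 41.05
ee_pos: [0.4881, 0.1918, 0.0904]
eef_rot: [-0.165, 3.137, -0.0]
ft_force: [0.6, -0.0, -1.2]
gripper_width: 0.061
grasp_force: 27.7
```

{"api": "play_rows", "payload": {"increments": [[8,-30,0,0],[15,-58,0,0],[21,-80,0,0],[24,-93,0,0],[25,-97,0,0]]}}

```text
time: 41.55
ee_pos: [0.5132, 0.0948, 0.0904]
eef_rot: [-0.161, 3.137, -0.0]
ft_force: [1.1, 0.7, -0.4]
gripper_width: 0.0609
grasp_force: 27.7
```

{"api": "play_rows", "payload": {"increments": [[0,0,-10,0],[0,0,-24,0],[0,0,-37,0],[0,0,-45,0],[0,0,-48,0]]}}

```text
time: 42.05
ee_pos: [0.5119, 0.097, 0.041]
eef_rot: [0.165, -3.135, -0.0]
ft_force: [-0.7, 0.4, -0.8]
gripper_width: 0.0607
grasp_force: 27.7
```

Run:
```python
from h import *
s=sense();print(s['time'],s['ee_pos'],s['ft_force'],s['gripper_width'])
```

```text
42.05 [0.51186266 0.09700205 0.04104326] [-0.74198865  0.42186629 -0.84885093] 0.06069260649778403
```

{"api": "play_rows", "payload": {"increments": [[0,0,0,0],[0,0,-1,0],[0,0,-2,0],[0,0,-2.5,0],[0,0,-2.5,0]]}}

```text
time: 42.55
ee_pos: [0.5134, 0.0962, 0.0403]
eef_rot: [-0.163, 3.136, 0.0]
ft_force: [-0.2, -0.4, 2.3]
gripper_width: 0.061
grasp_force: 27.9
```

Contact. Release, rise and move away, then check from above.

{"api": "play_rows", "payload": {"increments": [[0,0,0,0],[0,0,0,0],[0,0,0,0],[0,0,0,0],[0,0,0,0]], "gripper": 85}}

```text
time: 43.05
ee_pos: [0.513, 0.0962, 0.0397]
eef_rot: [0.164, -3.137, 0.0]
ft_force: [-0.4, -0.1, 0.3]
gripper_width: 0.0852
grasp_force: 0.0
```

{"api": "play_rows", "payload": {"increments": [[0,0,10,0],[0,0,40,0],[0,0,85,0],[0,0,130,0],[0,0,180,0]]}}

```text
time: 43.55
ee_pos: [0.512, 0.0961, 0.2217]
eef_rot: [0.164, -3.136, 0.0]
ft_force: [1.3, 0.4, -0.5]
gripper_width: 0.0848
grasp_force: 0.0
```

{"api": "play_rows", "payload": {"increments": [[-10,20,0,0],[-30,60,0,0],[-50,100,0,0],[-70,145,0,0],[-90,190,0,0]]}}

```text
time: 44.05
ee_pos: [0.422, 0.2875, 0.2207]
eef_rot: [-0.162, 3.136, 0.0]
ft_force: [1.1, -0.3, 1.2]
gripper_width: 0.0851
grasp_force: 0.0
```

{"api": "play_rows", "payload": {"increments": [[-20,45,0,0],[-40,90,0,0],[-60,135,0,0],[-75,165,0,0],[-80,175,0,0]]}}

```text
time: 44.55
ee_pos: [0.3411, 0.464, 0.2205]
eef_rot: [-0.169, 3.137, 0.002]
ft_force: [-0.1, -0.6, 0.0]
gripper_width: 0.0851
grasp_force: 0.0
```

{"api": "play_rows", "payload": {"increments": [[-20,30,0,0],[-40,50,0,0],[-60,60,0,0],[-70,65,0,0],[-70,65,0,0]]}}

```text
time: 45.05
ee_pos: [0.2723, 0.5259, 0.22]
eef_rot: [0.166, -3.137, 0.001]
ft_force: [0.6, 0.5, -0.1]
gripper_width: 0.0847
grasp_force: 0.0
```

Run:
```python
from h import *
s=sense();print(s['time'],s['ee_pos'],s['ft_force'])
t=get_image('top');o=cv2.imread('pics/raw_t0.png')[:,:,::-1]
f=lambda im:cv2.resize(im[70:290,140:430],(400,303),interpolation=cv2.INTER_CUBIC)
cv2.imwrite('pics/v11.png',np.hstack([f(o),f(t)])[:,:,::-1])
```

```text
45.05 [0.27225181 0.52587833 0.2200308 ] [ 0.58620952  0.51885295 -0.06802782]
```

View pics/v11.png

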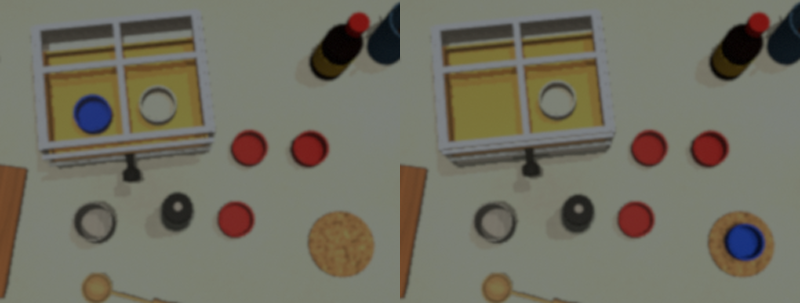

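Comparing before and after, the cup (95,221) and grinder (177,212) are back where they stood. The tray is shut with the white dish inside, and the blue dish is on the mat.

```bash
python3 -c "
from plant import *
print(hand_in())"
```

```text
the job is handed in; nothing more can be done
None
```

The job is done and handed in at about 45 s: the blue dish is on the cork mat about 3 mm off centre by camera estimate, the white dish is in the fully closed tray, and the grinder and cup are back where they stood.

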